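Tuck a ticket rail under the lapped display board and hold it flat

TASK

Fit the loose aluminium ticket rail to the little display shelf on the stall's counter: pick it up by its upright rib and slide the front edge of its flat tongue at least 20 mm in under the lapped board, square to it and centred along it, without lifting that board or disturbing the jar on it or the other pots. Finish while still holding the rail in place with the fingers, pressed down flat on the deck with a firm but gentle push of about 15 N, as if waiting for somebody to drive the screws; do not let go.

Things in the scene. Friction and masses are not known exactly. Their poses are not given: they have to be found in the camera images.
- rail: The loose ticket rail, plain aluminium, about 0.16 kg: a flat tongue 77 mm (x) by 120 mm (y), 4 mm thick, with an upright rib 9 mm thick (x) running the whole 120 mm along y, its top 41 mm above the underside. Starts lying flat on the counter, rib up, to the left or right of the shelf. Origin on the underside, straight below the middle of the rib; z up, x towards the tongue's front edge, which is 65 mm from the origin (the rear edge is 12 mm behind it).
- rail_edge (a point): Middle of the rail tongue's front edge, on the underside: 65 mm along x from the rail's origin. Axes as the rail.
- shelf: The fixed wooden display shelf, 225 mm deep (x) by 200 mm wide (y), lying on the counter. Origin under its centre on the counter; x points from its open front (towards the robot) to the hinged rear, z up. Its frame is 18 mm high with the 12 mm deck on it; a batten is fixed on the deck under the lapped board, its front face 30 mm behind the board's front edge, as an end stop for the tongue.
- deck: The shelf's pale flat deck board, 225 x 200 x 12 mm, fixed; origin under its centre, 18 mm above the counter; its top face is 30 mm above the counter. 110 mm of it lies open in front of the lapped board.
- mouth (a point): Fixed point on the deck's top face straight below the middle of the lapped board's front edge, when closed. Axes as the shelf: x points in under the board, y along its edge, z up. The gap here is 10 mm high (deck top to underside of the board) and 200 mm wide.
- lap (a joint): Hinge angle (rad) of the lapped board: 0 is closed (lying level, held by its own weight only), growing as its front edge is lifted (0.1 rad is 10 mm at the edge). About 1.1 N at the front edge is enough to lift it.
- lap_edge (a point): Middle of the upper front edge of the lapped board (brown wood, 100 mm deep, 200 mm wide, 12 mm thick, hinged along its rear edge): 52 mm above the counter when closed. The board's x points to the hinge.
- jar: Small dark lidded jar, 50 mm across, 62 mm tall, standing loose on the rear half of the lapped board; origin under its centre. Leave alone.
- cup: White cup, 70 mm across, 70 mm tall, standing on the other side of the shelf from the rail; origin under its centre. Leave alone.
- bowl: Terracotta bowl, 120 mm across, 55 mm tall, beyond the shelf; origin under its centre. Leave alone.
- vase: Blue vase, 84 mm across, 130 mm tall, beyond the shelf; origin under its centre. Leave alone.
Things that resemble listed ones, but are neither listed nor needed, are in the scene too. What is meant by the rail is not turquoise, and is the larger of those in its own colour.

How it is judged:
On the way, in this order (a step that is already met when the one before it is completed fails the run):
1. the rail is lifted clear of the counter in the fingers (height (world z) of rail above 0.04 m and contact force between the fingers and rail above 1 N), for 0.2 s.
2. the tongue's edge is at least 20 mm under the lapped board, flat, square and centred, the board down (x of rail_edge in the frame of mouth above 0.02 m and y of rail_edge in the frame of mouth between -0.02 and 0.02 m and angle between the x axis of rail and the x axis of mouth, either way round below 0.12 rad and value of joint lap below 0.025 rad and z of rail_edge in the frame of mouth between -0.003 and 0.0025 m and angle between rail's own z axis and vertical below 0.05 rad), for 0.1 s.
At the end, for the whole second after the job is handed in: Tongue edge 20 mm or more under the lapped board, centred within 20 mm, square within 0.12 rad, flat on the deck (2.5 mm, 0.05 rad); board down (under 0.025 rad); fingers still holding the rail, at rest, pressed on the deck with 5 to 40 N; jar, cup, bowl, vase within 30 mm of their starts (all of step 2 and contact force between rail and deck between 5 and 40 N and contact force between the fingers and rail above 2 N and linear speed of rail below 0.01 m/s and distance of each of jar, cup, bowl, vase from where it was at the start of the episode below 0.03 m); the arm keeps its last pose, push and grip.
It fails at once if the lapped board is lifted by more than about 5 mm at its front edge (value of joint lap above 0.05 rad).
It fails at once if the rail is rammed on the deck with more than 80 N (contact force between rail and deck above 80 N).
It fails at once if the jar, cup, bowl or vase is shifted by more than 30 mm or tipped ((distance of jar from where it was at the start of the episode above 0.03 m or angle between jar's own z axis and vertical above 0.4 rad) or (distance of cup from where it was at the start of the episode above 0.03 m or angle between cup's own z axis and vertical above 0.4 rad) or (distance of bowl from where it was at the start of the episode above 0.03 m or angle between bowl's own z axis and vertical above 0.4 rad) or (distance of vase from where it was at the start of the episode above 0.03 m or angle between vase's own z axis and vertical above 0.4 rad)).
It also fails if it takes over 48 s, if anything falls off the work surface, if the arm or the gripper's body presses on something with over 40 N, if the wrist force passes 120 N, or if a joint passes its speed limit or range.

ROBOT

A 7-joint arm with a two-finger parallel gripper is mounted at the origin on the work surface. World frame = base frame: x ahead of the robot, y to its left, z up, the work surface at z = 0. Lengths are in m, angles in rad, forces in N, time in s.
With the tool pointing down it reaches from about 0.425 to 1.025 m from the base axis. Payload 3.6 kg.
Tool frame: the origin (TCP) lies at the very end of the fingers, on their centre line; the grasp point (between the pads) lies 19 mm behind it (arm.pinch_z is the distance from the TCP to the grasp point, in m); z points along the fingers, y is the direction in which the jaws open and shut (so a half turn about z gives the same grasp; the last joint's range is limited). The gripper opens to 85 mm and grips with 20 to 120 N. Pads are 22 mm wide; open, the fingers measure 114 mm over their backs; the gripper's body (76 mm by 85 mm) begins 54 mm behind the grasp point. The pads swing forward as they close: fully open they stand 13 mm farther back than shut.
Start: joints at [1.113, 0.591, 0.048, 1.609, -0.033, 0.943, -0.034], TCP at [0.258, -0.678, 0.199] pointing down, gripper open.
Joint ranges: [-2.69, 2.69], [-0.47, 2.24], [-1.27, 1.36], [0.19, 2.51], [-1.53, 4.68], [0.08, 2.07], [-3.09, 3.09]. Speed limits (rad/s): [2.57, 2.57, 3.14, 3.14, 3.14, 3.14, 3.14].

INTERFACE

Orientations are given as a unit quaternion [w, x, y, z].
In Python, from cell import arm, viewer gives the robot as it stands.
- The arm moves only by the shell command python3 -m creep 'ROWS' [FORCE]. ROWS is JSON, one flat list of numbers, 7 for each row, row after row: the turn, a rotation vector about the tool's x, y, z in degrees, then the shift along the tool's x, y, z in mm, then the closure, from 0 (fully open) to 1 (shut). A call has 1 to 10 rows; each row is the pose to reach, as a shift and turn from the pose commanded when the call began, along the tool's axes at that moment; what a row does not reach only later rows make up. A row lasts 1/12 s, in which the tool goes at most 41.7 mm and 7.16 degrees, less where a joint would pass 70% of its speed; a pose out of reach is approached as far as the arm can. A call with a gripper value outside its range is refused whole. The fingers move at their own pace and stop on an object; FORCE is the grip in N (left out, the last holds). Time passes only in rows, so rows that repeat a pose let the fingers close. It gives the time, the measured TCP pose, the force and the opening at its end, in the units of the state.
- arm.observe(): the state, without advancing time (a new reading comes with each control period).
- viewer.capture(name): name is "side" or "top" or "wrist"; returns a dict with "color" (384x512x3 uint8, red, green, blue), "camera_matrix" (3x3 intrinsics, pixels), "k1" (the pictures are not rectified: a ray, as slopes to the right and down, at radius r is drawn at 1 + k1 r^2 times it, then the intrinsics apply), "R" (3x3) and "t" (3): a world point X has camera coordinates R X + t; the wrist camera has in their place "tool_from_camera" (4x4, takes a point from camera to tool coordinates, whose origin is the TCP and whose axes are the flange's). Camera axes: x right, y down, z forward; pixel columns grow to the right and rows downward; lengths in m; the calibration is good to about 2 mm. A picture is of the moment at which its call begins: read the wrist's pose just before it. There is no depth.
- arm.hand_in(): hands the job in, once; it reports no verdict.
The state is a dict: "time": time; "q": joint angles; "qd": joint speeds; "joint_torque": joint torques, N m; "ee_pos": TCP position; "eef_rot": TCP orientation; "wrist_force": force on the tool from outside, world axes, zero at the start; "moment": the same for the moment, N m; "width": finger opening in m.
Only numpy, scipy, OpenCV 4.12 (cv2) and the standard library are available. Lean on these libraries where they do the work, as an engineer would, in place of code of your own. Each camera call takes 0.05 s, during which the arm holds its last target.

## Working session

There is one attempt and no reset: what is moved stays moved. The work goes in short steps, Python scripts to look and compute and a shell command to move; the robot and the scene stay as the last step left them, time stands still between calls to the robot, and variables do not carry over. Pictures are saved under pics/ and viewed, and the job is handed in when it is done.

```bash
ls; mkdir -p pics; python3 - <<'E'
from cell import arm, viewer
import cv2,json
s=arm.observe();print({k:(v if not hasattr(v,'tolist') else v.tolist()) for k,v in s.items()},arm.pinch_z)
for n in("side","top","wrist"):
    d=viewer.capture(n);cv2.imwrite(f"pics/a_{n}.png",d["color"][:,:,::-1])
    print(n,{k:v for k,v in d.items() if k!="color"})
E
```

```text
pics
{'time': 0.0, 'q': [1.1134773048251583, 0.592172819333538, 0.04831481889179934, 1.6098316719122663, -0.03329866291905582, 0.9427158945888114, -0.03371687768424248], 'qd': [-0.0013700038020641417, -0.0002505452809618278, 0.0009670641975678178, 0.00032337873130482776, -0.00041418901907243306, 0.0008956610535567366, 0.0002863940440345353], 'joint_torque': [-0.0005099623558635358, -54.86910939216614, 1.5465956926345825, -19.812814593315125, 0.009426256001461297, 0.008770260319579393, -1.2255927472892836e-06], 'ee_pos': [0.2576555687676677, -0.6766945120939238, 0.19809921693863947], 'eef_rot': [-0.001127174301384619, 0.9834946948471345, 0.18093323773608364, -0.0002795853606029198], 'wrist_force': [-1.0356961435386038, -0.10700833084239374, 0.0007224926524502947], 'moment': [-0.04861253649559731, 0.04888553109283021, -0.014097146505200778], 'width': 0.08510979946256661} 0.0187
side {'camera_matrix': array([[371.78529781,   0.        , 255.20107978],
       [  0.        , 371.78529781, 196.30751027],
       [  0.        ,   0.        ,   1.        ]]), 'k1': -0.008252670240690574, 'R':
[... 472 characters left out ...]
577, -0.05242409, -0.21859803],
       [ 0.21834207,  0.01063116, -0.97581439]]), 't': array([0.04473489, 0.48319856, 1.49649651])}
wrist {'camera_matrix': array([[332.13132247,   0.        , 261.02153305],
       [  0.        , 332.13132247, 182.42733462],
       [  0.        ,   0.        ,   1.        ]]), 'k1': -0.02656552021011668, 'tool_from_camera': array([[-4.95411839e-04, -9.49832023e-01, -3.12760105e-01,
         8.07146322e-02],
       [ 9.99999737e-01, -3.04910736e-04, -6.58005049e-04,
        -1.42807285e-03],
       [ 5.29630352e-04, -3.12760349e-01,  9.49831924e-01,
        -1.74199667e-01],
       [ 0.00000000e+00,  0.00000000e+00,  0.00000000e+00,
         1.00000000e+00]])}
```

View pics/a_top.png

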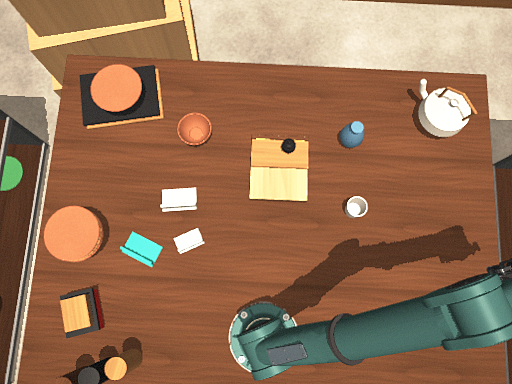

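View pics/a_side.png

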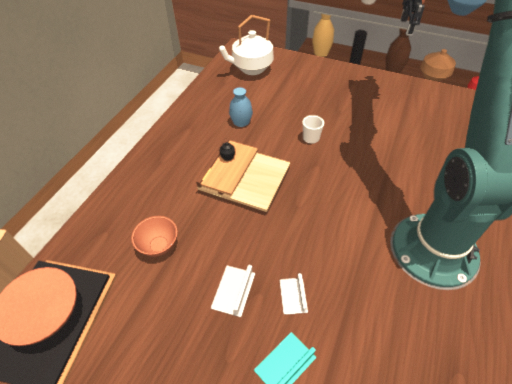

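View pics/a_wrist.png

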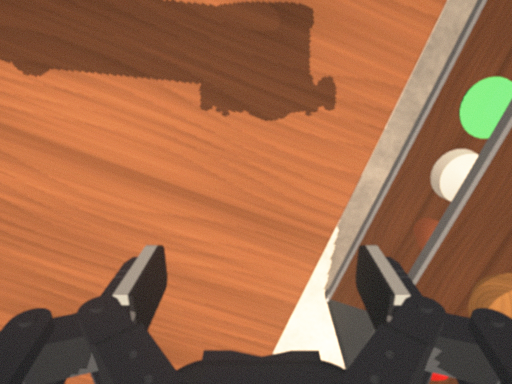

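The top view shows the shelf at about (279,169) with the jar at (288,146). The larger white/aluminium rail is at about (180,199) and the smaller decoy at (189,240). I'll write helpers and zoom in to measure them.

```bash
cat > h.py <<'E'
import numpy as np,cv2
from scipy.spatial.transform import Rotation as Ro
from cell import arm,viewer
def rot(s): return Ro.from_quat(s['eef_rot'],scalar_first=True).as_matrix()
def cam(name):
    s=arm.observe();d=viewer.capture(name)
    if name=='wrist':
        T=np.array(d['tool_from_camera']);W=np.eye(4);W[:3,:3]=rot(s);W[:3,3]=s['ee_pos']
        M=np.linalg.inv(W@T);d['R'],d['t']=M[:3,:3],M[:3,3]
    return d
def pix2plane(d,uv,z):
    uv=np.atleast_2d(np.array(uv,float));K=np.array(d['camera_matrix'])
    D=np.array([d['k1'],0,0,0.])
    n=cv2.undistortPoints(uv[:,None],K,D)[:,0]
    r=np.c_[n,np.ones(len(n))]@d['R'];c=-d['R'].T@d['t']
    return c+r*((z-c[2])/r[:,2])[:,None]
def proj(d,X):
    X=np.atleast_2d(np.array(X,float))
    return cv2.projectPoints(X,cv2.Rodrigues(np.array(d['R']))[0],np.array(d['t']),np.array(d['camera_matrix']),np.array([d['k1'],0,0,0.]))[0][:,0]
def crop(d,name,x0,y0,w,h,k):
    c=d['color'][y0:y0+h,x0:x0+w,::-1];cv2.imwrite('pics/'+name,cv2.resize(c,None,fx=k,fy=k,interpolation=cv2.INTER_NEAREST))
E
python3 - <<'E'
from h import *
d=cam('top');crop(d,'b_top.png',150,130,180,90,4)
e=cam('side');crop(e,'b_side.png',190,130,130,200,3)
def masks(im,th):
    hsv=cv2.cvtColor(im,cv2.COLOR_RGB2HSV);return ((hsv[...,1]<th)&(hsv[...,2]>120)).astype(np.uint8)
for n,f in(('top',d),('side',e)):
    m=masks(f['color'],40)
    k,l,st,c=cv2.connectedComponentsWithStats(m)
    for i in range(1,k):
        if 150<st[i,4]<3000: print(n,st[i],c[i].round(1),pix2plane(f,c[i],.004).round(3))
E
```

```text
top [ 339   10   58   58 1195] [361.9  45. ] [[ 1.086 -0.327  0.004]]
top [ 420   79   51   52 1416] [445.2 109.4] [[ 0.839 -0.635  0.004]]
top [  5 143  40 241 561] [ 23.4 269.6] [[0.175 0.829 0.004]]
top [160 188  37  24 712] [178.6 198.8] [[0.45  0.32  0.004]]
top [347 196  21  21 223] [355.  207.1] [[ 0.453 -0.301  0.004]]
top [174 228  30  26 450] [188.4 240.4] [[0.305 0.274 0.004]]
side [233  35  40  34 822] [253.9  49.8] [[ 0.847 -0.727  0.004]]
side [  82   80  102  101 2000] [129.9 132.5] [[ 1.037 -0.069  0.004]]
side [ 212  265   40   49 1139] [230.7 289.3] [[0.455 0.323 0.004]]
side [237 273  18  44 168] [245.6 294.6] [[0.414 0.321 0.004]]
side [280 279  22  35 595] [289.9 296.2] [[0.311 0.282 0.004]]
```

View pics/b_top.png

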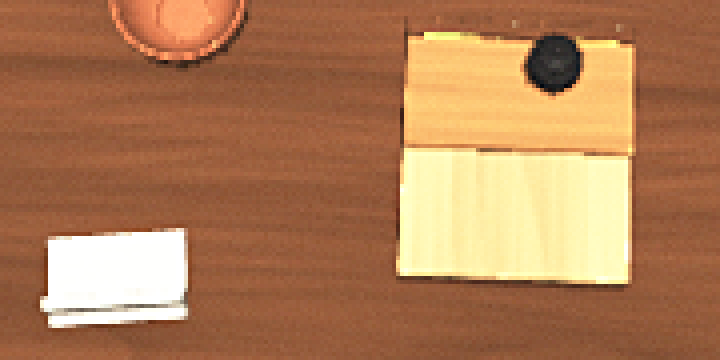

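View pics/b_side.png

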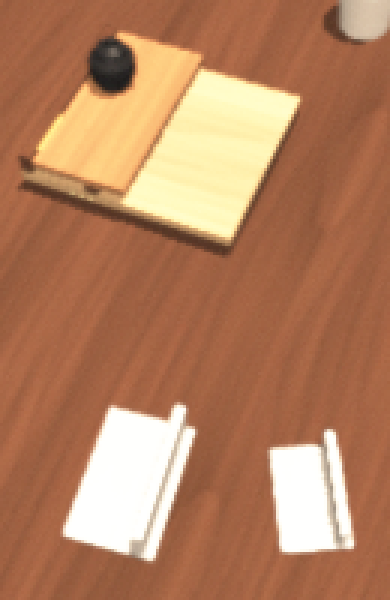

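```bash
python3 - <<'E'
from h import *
d=cam('top')
P=lambda L,z,ox,oy,k,c:pix2plane(c,[(u/k-.5+ox,v/k-.5+oy) for u,v in L],z)
def rep(n,X):
    print(n,X.round(4).tolist(),'mid',X.mean(0).round(4),'len',np.linalg.norm(X[1]-X[0]).round(4),'ang',np.degrees(np.arctan2(*(X[0]-X[1])[[1,0]])).round(2))
t=lambda n,L,z:rep(n,P(L,z,150,130,4,d))
t('rail front',[(47,238),(187,229)],.004)
t('rail rear',[(48,327),(188,318)],.004)
t('deck front',[(397,276),(630,284)],.03)
t('lap front',[(403,149),(633,155)],.052)
e=cam('side')
t=lambda n,L,z:rep(n,P(L,z,190,130,3,e))
t('rail front',[(63,536),(109,405)],.004)
t('rail rear',[(154,560),(197,430)],.004)
t('deck front',[(232,241),(300,97)],.03)
t('lap front',[(121,191),(202,63)],.052)
E
```

```text
rail front [[0.4815, 0.3848, 0.004], [0.4963, 0.2615, 0.004]] mid [0.4889 0.3232 0.004 ] len 0.1242 ang 96.86
rail rear [[0.4018, 0.3762, 0.004], [0.4164, 0.2543, 0.004]] mid [0.4091 0.3153 0.004 ] len 0.1228 ang 96.83
deck front [[0.4585, 0.0729, 0.03], [0.4623, -0.129, 0.03]] mid [ 0.4604 -0.0281  0.03  ] len 0.202 ang 91.07
lap front [[0.5666, 0.0735, 0.052], [0.572, -0.1261, 0.052]] mid [ 0.5693 -0.0263  0.052 ] len 0.1997 ang 91.54
rail front [[0.479, 0.3865, 0.004], [0.4969, 0.2649, 0.004]] mid [0.4879 0.3257 0.004 ] len 0.1229 ang 98.38
rail rear [[0.4024, 0.3755, 0.004], [0.416, 0.2569, 0.004]] mid [0.4092 0.3162 0.004 ] len 0.1194 ang 96.54
deck front [[0.4579, 0.0752, 0.03], [0.463, -0.1263, 0.03]] mid [ 0.4604 -0.0255  0.03  ] len 0.2016 ang 91.45
lap front [[0.5726, 0.0764, 0.052], [0.5691, -0.1128, 0.052]] mid [ 0.5709 -0.0182  0.052 ] len 0.1892 ang 88.95
```

The rail's yaw is about 7° with its origin near (0.4225, 0.317). The shelf's yaw is about 1.4° with the mouth near (0.570, −0.025). The next helper converts a world goal into tool-frame rows.

```bash
cat >> h.py <<'E'
def goal(x,y,z,yaw):
    s=arm.observe();R=rot(s);a=np.radians(yaw);c,n=np.cos(a),np.sin(a)
    G=np.array([[c,n,0],[n,-c,0],[0,0,-1]])
    print('turn deg',np.degrees(Ro.from_matrix(R.T@G).as_rotvec()).round(2),'shift mm',(R.T@(np.array([x,y,z])-s['ee_pos'])*1e3).round(1),'| pos',np.round(s['ee_pos'],4),'F',np.round(s['wrist_force'],1),'w',round(float(s['width']),4),'t',round(float(s['time']),2))
E
python3 -c "
from h import *
goal(.52,-.15,.27,90)"
```

```text
turn deg [-3.000e-02 -1.000e-02 -6.915e+01] shift mm [ 432.6 -399.6  -70.8] | pos [ 0.2579 -0.6774  0.199 ] F [-0.3  0.2 -0.5] w 0.085 t 0.35
```

```bash
python3 -m creep '[0,0,-7,30,-28,-15,0, 0,0,-14,60,-56,-30,0, 0,0,-21,90,-84,-45,0, 0,0,-28,120,-112,-60,0, 0,0,-35,150,-140,-70,0, 0,0,-42,180,-168,-70,0, 0,0,-49,210,-196,-70,0, 0,0,-56,240,-224,-70,0, 0,0,-63,270,-252,-70,0, 0,0,-69,300,-280,-70,0]'; python3 -c "
from h import *
goal(.50,.0,.27,92);goal(.4225,.317,.18,97)"
```

```text
time: 1.18
ee_pos: [0.4369, -0.3121, 0.2697]
eef_rot: [0.0, 0.706, 0.708, -0.0]
wrist_force: [0.5, 0.2, -0.1]
width: 0.0855
turn deg [ 0.03  0.04 -1.85] shift mm [311.9  64.   -0.5] | pos [ 0.4369 -0.3121  0.2697] F [ 0.5  0.2 -0.1] w 0.0855 t 1.18
turn deg [ 0.03  0.04 -6.85] shift mm [629.2 -12.7  89.3] | pos [ 0.4369 -0.3121  0.2697] F [ 0.5  0.2 -0.1] w 0.0855 t 1.18
```

```bash
python3 -m creep '[0,0,0,38,10,0,0, 0,0,0,76,20,0,0, 0,0,0,114,30,0,0, 0,0,0,152,40,0,0, 0,0,0,190,40,0,0, 0,0,0,228,35,0,0, 0,0,-2,266,30,0,0, 0,0,-4,304,25,0,0, 0,0,-5,342,20,0,0, 0,0,-7,380,12,0,0]'; python3 -m creep '[0,0,0,36,-5,9,0, 0,0,0,72,-10,18,0, 0,0,0,108,-15,27,0, 0,0,0,144,-20,36,0, 0,0,0,180,-22,45,0, 0,0,0,205,-23,60,0, 0,0,0,220,-24,70,0, 0,0,0,220,-24,70,0, 0,0,0,220,-24,70,0]';python3 - <<'E'
from h import *
goal(.4225,.317,.18,97)
d=cam('wrist');cv2.imwrite('pics/c.png',d['color'][:,:,::-1])
np.savez('c.npz',R=d['R'],t=d['t'],camera_matrix=d['camera_matrix'],k1=d['k1'])
E
```

```text
time: 2.02
ee_pos: [0.4495, 0.0678, 0.2697]
eef_rot: [0.001, 0.663, 0.748, 0.001]
wrist_force: [1.0, -0.4, 0.2]
width: 0.0857
time: 2.77
ee_pos: [0.3988, 0.282, 0.199]
eef_rot: [-0.0, 0.663, 0.749, -0.001]
wrist_force: [0.6, 0.0, -0.5]
width: 0.0851
turn deg [-0.07  0.04 -0.03] shift mm [31.9 27.8 18.9] | pos [0.3988 0.282  0.199 ] F [ 0.6  0.  -0.5] w 0.0851 t 2.77
```

View pics/c.png

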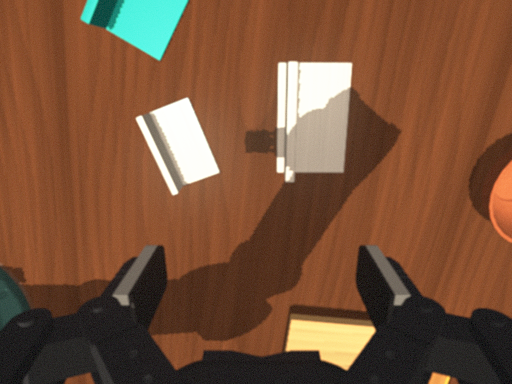

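The wrist view shows the rail's tongue corners at (278,63), (352,63), (344,173) and (277,172). The top of the rib runs from (293,62) to (290,181).

```bash
python3 - <<'E'
from h import *
d=dict(np.load('c.npz'));d['k1']=float(d['k1'])
im=cv2.imread('pics/c.png');cv2.imwrite('pics/c2.png',cv2.resize(im[50:195,260:370],None,fx=4,fy=4,interpolation=cv2.INTER_NEAREST))
def f(n,L,z):
    X=pix2plane(d,L,z);v=X[0]-X[1];print(n,X[:,:2].round(4).tolist(),X.mean(0).round(4),np.linalg.norm(v).round(4),'rail yaw',(np.degrees(np.arctan2(v[1],v[0]))-90).round(2))
f('front',[(352,63),(344,173)],.004)
f('rear',[(278,63),(277,172)],.004)
f('rib top',[(292.5,62),(290,181.5)],.041)
E
```

```text
front [[0.4823, 0.3853], [0.4976, 0.2657]] [0.4899 0.3255 0.004 ] 0.1206 rail yaw 7.28
rear [[0.4051, 0.3757], [0.4202, 0.2574]] [0.4127 0.3165 0.004 ] 0.1192 rail yaw 7.27
rib top [[0.417, 0.377], [0.4321, 0.2594]] [0.4245 0.3182 0.041 ] 0.1186 rail yaw 7.32
```

View pics/c2.png

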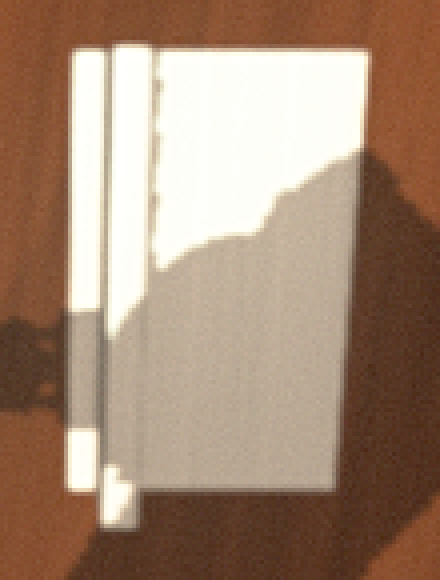

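```bash
python3 -c "
from h import *
goal(.4248,.318,.08,97.3);goal(.4248,.318,.012,97.3)"
```

```text
turn deg [-0.02  0.06 -0.46] shift mm [ 33.8  29.6 119.3] | pos [0.3995 0.281  0.1993] F [ 0.4 -1.1  0.4] w 0.0853 t 2.82
turn deg [-0.02  0.06 -0.46] shift mm [ 33.9  29.6 187.3] | pos [0.3995 0.281  0.1993] F [ 0.4 -1.1  0.4] w 0.0853 t 2.82
```

```bash
python3 -m creep '[0,0,-0.4,17,15,20,0, 0,0,-0.4,34,29.5,45,0, 0,0,-0.4,34,29.5,75,0, 0,0,-0.4,34,29.5,105,0, 0,0,-0.4,34,29.5,130,0, 0,0,-0.4,34,29.5,155,0, 0,0,-0.4,34,29.5,175,0, 0,0,-0.4,34,29.5,187,0, 0,0,-0.4,34,29.5,187,0, 0,0,-0.4,34,29.5,187,0]' 40;python3 - <<'E'
from h import *
goal(.4248,.318,.012,97.3)
for n in('wrist','side'):
    d=cam(n);cv2.imwrite(f'pics/d_{n}.png',d['color'][:,:,::-1])
E
```

```text
time: 3.65
ee_pos: [0.4256, 0.3175, 0.0126]
eef_rot: [0.001, 0.662, 0.75, -0.0]
wrist_force: [-0.4, 1.3, 0.1]
width: 0.0853
turn deg [ 0.02  0.07 -0.19] shift mm [ 0.6 -0.8  0.6] | pos [0.4256 0.3175 0.0126] F [-0.4  1.3  0.1] w 0.0853 t 3.65
```

View pics/d_wrist.png

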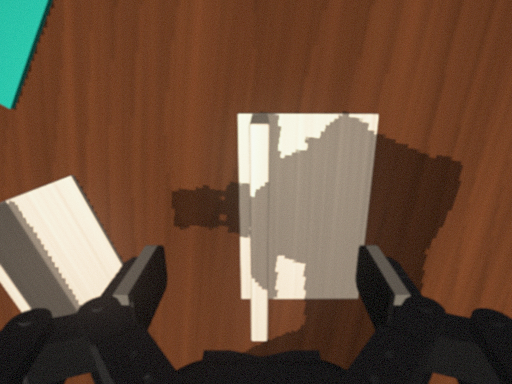

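The rib is centred between the open fingers (column 260 against a finger midline of about 262). Closing.

```bash
python3 -m creep '[0,0,0,0,0,0,1, 0,0,0,0,0,0,1, 0,0,0,0,0,0,1, 0,0,0,0,0,0,1, 0,0,0,0,0,0,1, 0,0,0,0,0,0,1, 0,0,0,0,0,0,1, 0,0,0,0,0,0,1, 0,0,0,0,0,0,1, 0,0,0,0,0,0,1]' 70;python3 -c "
from h import *
goal(.4248,.318,.012,97.3)"
```

```text
time: 4.58
ee_pos: [0.4245, 0.319, 0.0122]
eef_rot: [-0.0, 0.661, 0.75, -0.0]
wrist_force: [-0.5, 0.0, 0.3]
width: -0.0002
turn deg [-0.01  0.01 -0.05] shift mm [-1.   0.1  0.2] | pos [0.4245 0.319  0.0122] F [-0.5  0.   0.3] w -0.0002 t 4.58
```

```bash
python3 - <<'E'
from h import *
for n in('wrist','top','side'):
    d=cam(n);cv2.imwrite(f'pics/e_{n}.png',d['color'][:,:,::-1])
    if n=='top':crop(d,'e_top2.png',120,130,120,130,4)
    if n=='side':crop(d,'e_side2.png',170,180,200,200,3)
E
```

```text
(no output)
```

View pics/e_wrist.png

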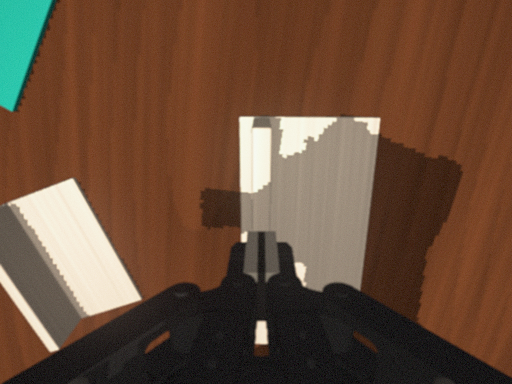

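View pics/e_side2.png

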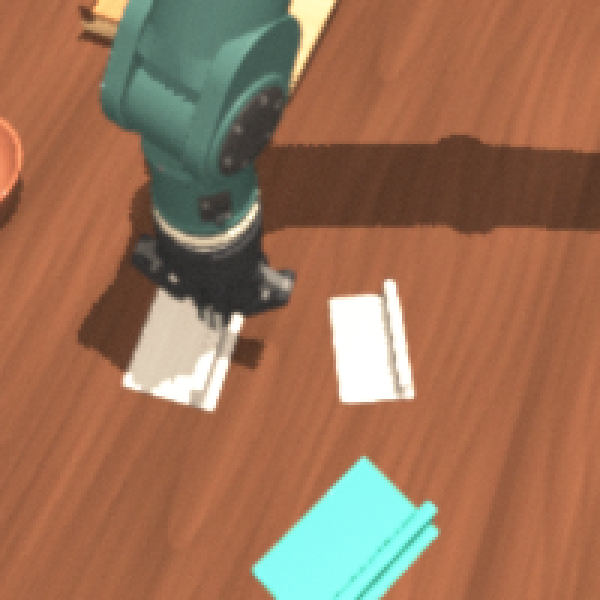

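View pics/e_top2.png

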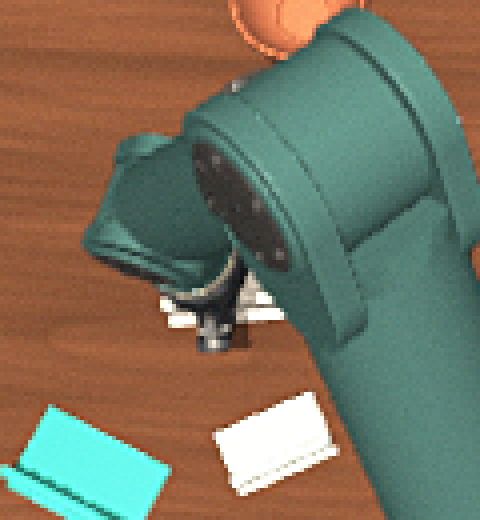

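The fingers closed to 0 mm without holding the rib, so they seem to have closed above it. I'll compare the reported height with the images.

```bash
python3 - <<'E'
from h import *
s=arm.observe();print(s['ee_pos'],s['q'])
e=cam('side');w=cam('wrist');t=cam('top')
p=np.array(s['ee_pos'])
for z in(0,.02,.04,.06,.08): print(z,'side',proj(e,p+[0,0,z]).round(1),'top',proj(t,p+[0,0,z]).round(1),'wrist',proj(w,p+[0,0,z]).round(1))
a=np.radians(7.3);o=np.array([.4248,.318]);X=lambda x,y,z:[o[0]+x*np.cos(a)-y*np.sin(a),o[1]+x*np.sin(a)+y*np.cos(a),z]
pts=[X(65,0,0) for _ in range(0)]+[X(.065,.06,.004),X(.065,-.06,.004),X(-.012,.06,.004),X(-.012,-.06,.004),X(0,.06,.041),X(0,-.06,.041)]
print(proj(w,pts).round(0).tolist());print('side',proj(e,pts).round(0).tolist())
E
```

```text
[0.42457746 0.31896524 0.0122591 ] [-0.45381169  0.67354178 -0.37855649  2.14651556  0.59560133  0.42344801
 -1.18222647]
0 side [[242.1 291. ]] top [[178.  205.3]] wrist [[261. 223.]]
0.02 side [[241.7 287.6]] top [[177.1 204.2]] wrist [[261.  239.5]]
0.04 side [[241.4 284. ]] top [[176.2 203.1]] wrist [[261.  260.1]]
0.06 side [[241.  280.3]] top [[175.2 202. ]] wrist [[261.  286.4]]
0.08 side [[240.6 276.5]] top [[174.3 200.8]] wrist [[261.  321.3]]
[[380.0, 118.0], [360.0, 302.0], [239.0, 118.0], [243.0, 302.0], [261.0, 128.0], [261.0, 345.0]]
side [[210.0, 307.0], [226.0, 265.0], [240.0, 316.0], [254.0, 272.0], [234.0, 309.0], [249.0, 264.0]]
```

```bash
python3 - <<'E'
import cv2
im=cv2.imread('pics/e_wrist.png');cv2.imwrite('pics/e3.png',cv2.resize(im[210:360,180:340],None,fx=4,fy=4,interpolation=cv2.INTER_CUBIC))
im=cv2.imread('pics/d_side.png');cv2.imwrite('pics/d3.png',cv2.resize(im[230:330,190:310],None,fx=5,fy=5,interpolation=cv2.INTER_CUBIC))
E
```

```text
(no output)
```

View pics/e3.png

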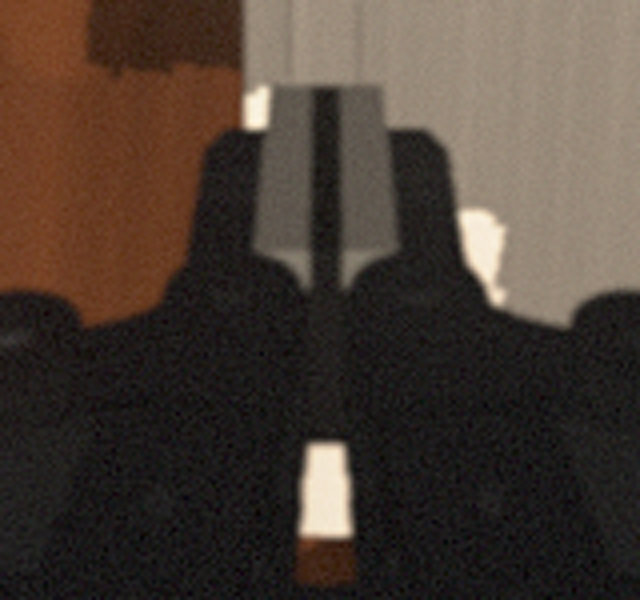

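View pics/d3.png

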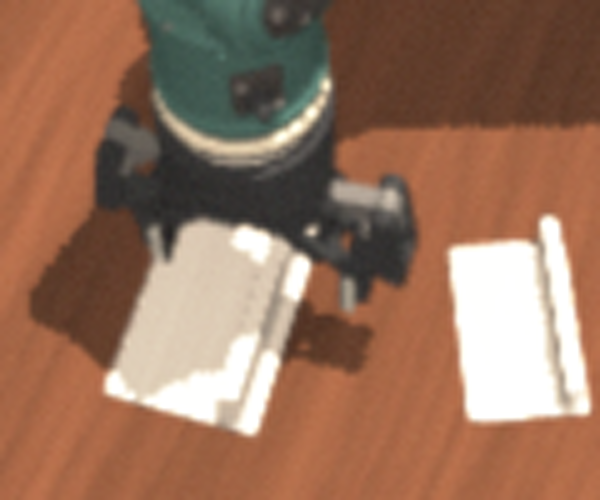

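```bash
python3 - <<'E'
from h import *
d=viewer.capture('wrist');M=np.linalg.inv(np.array(d['tool_from_camera']));d['R'],d['t']=M[:3,:3],M[:3,3]
for z in (0,-.01,-.013,-.02,-.03,-.04,-.05):
    print(z,'shut corners',proj(d,[[.011,0.0,z],[-.011,0,z],[.011,.009,z]]).round(0).tolist(),'open',proj(d,[[.011,.0425,z],[-.011,.0425,z]]).round(0).tolist())
E
```

```text
0 shut corners [[261.0, 205.0], [261.0, 240.0], [277.0, 205.0]] open [[336.0, 205.0], [333.0, 240.0]]
-0.01 shut corners [[261.0, 212.0], [261.0, 249.0], [278.0, 212.0]] open [[340.0, 212.0], [337.0, 248.0]]
-0.013 shut corners [[261.0, 214.0], [261.0, 251.0], [278.0, 214.0]] open [[341.0, 214.0], [338.0, 251.0]]
-0.02 shut corners [[261.0, 220.0], [261.0, 258.0], [279.0, 220.0]] open [[345.0, 220.0], [341.0, 258.0]]
-0.03 shut corners [[261.0, 229.0], [261.0, 269.0], [280.0, 229.0]] open [[350.0, 229.0], [346.0, 268.0]]
-0.04 shut corners [[261.0, 239.0], [261.0, 280.0], [281.0, 239.0]] open [[355.0, 239.0], [351.0, 280.0]]
-0.05 shut corners [[261.0, 250.0], [261.0, 294.0], [282.0, 250.0]] open [[361.0, 250.0], [357.0, 293.0]]
```

The real fingertips are about 33 mm short of the reported TCP. Three things agree on this:
- In the wrist view the shut pad corner is at row 232, where 205 was predicted. The open tip is consistent too, another 13 mm back.
- The side view puts the tip about 30 mm higher than reported.
- The jaws closed on nothing above the 41 mm rib.

I'll open, go 30 mm lower while watching the force, and re-grip.

```bash
python3 -m creep '[0,0,0,0,0,0,0, 0,0,0,0,0,0,0, 0,0,0,0,0,0,0, 0,0,0,0,0,0,0, 0,0,0,0,0,0,0, 0,0,0,0,0,0,0, 0,0,0,-1,0,8,0, 0,0,0,-1,0,16,0, 0,0,0,-1,0,24,0, 0,0,0,-1,0,30,0]';  python3 -m creep '[0,0,0,0,0,0,0, 0,0,0,0,0,0,0]'; python3 - <<'E'
from h import *
goal(.4248,.318,-.018,97.3)
d=cam('side');crop(d,'f.png',190,230,120,100,5)
E
```

```text
time: 5.77
ee_pos: [0.4243, 0.3175, -0.019]
eef_rot: [-0.0, 0.661, 0.75, -0.001]
wrist_force: [0.3, -0.8, 0.3]
width: 0.0856
time: 5.93
ee_pos: [0.4242, 0.3177, -0.0185]
eef_rot: [-0.0, 0.661, 0.751, -0.001]
wrist_force: [-0.8, 0.7, -0.0]
width: 0.0854
turn deg [-0.07  0.05 -0.03] shift mm [ 0.2  0.7 -0.5] | pos [ 0.4242  0.3177 -0.0185] F [-0.8  0.7 -0. ] w 0.0854 t 5.93
```

View pics/f.png

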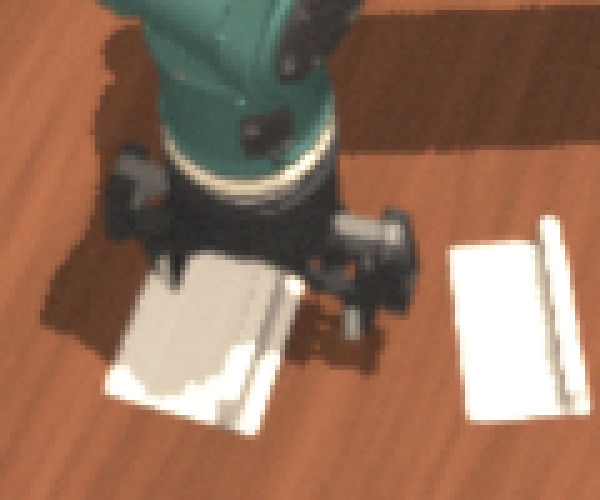

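No contact force, and the fingers straddle the rib (tips at crop (172,285) and (350,335)). Closing.

```bash
python3 -m creep '[0,0,0,0,0,0,1, 0,0,0,0,0,0,1, 0,0,0,0,0,0,1, 0,0,0,0,0,0,1, 0,0,0,0,0,0,1, 0,0,0,0,0,0,1, 0,0,0,0,0,0,1, 0,0,0,0,0,0,1, 0,0,0,0,0,0,1, 0,0,0,0,0,0,1]' 70;python3 -c "
from h import *
goal(.4248,.318,-.018,97.3)"
```

```text
time: 6.82
ee_pos: [0.4249, 0.3181, -0.0174]
eef_rot: [0.0, 0.661, 0.75, 0.0]
wrist_force: [-0.7, -0.1, 5.1]
width: 0.0078
turn deg [ 0.03 -0.   -0.06] shift mm [-0.1 -0.1  0.6] | pos [ 0.4249  0.3181 -0.0174] F [-0.7 -0.1  5.1] w 0.0078 t 6.82
```

The rib is held (width about 8 mm). Lifting.

```bash
python3 -m creep '[0,0,0,0,0,-5,1, 0,0,0,0,0,-15,1, 0,0,0,0,0,-30,1, 0,0,0,0,0,-50,1, 0,0,0,0,0,-70,1, 0,0,0,0,0,-90,1, 0,0,0,0,0,-105,1, 0,0,0,0,0,-110,1, 0,0,0,0,0,-110,1, 0,0,0,0,0,-110,1]';python3 - <<'E'
from h import *
goal(.43,-.026,.095,91.4)
for n in('wrist','side'):
    d=cam(n);cv2.imwrite(f'pics/g_{n}.png',d['color'][:,:,::-1])
E
```

```text
time: 7.65
ee_pos: [0.4245, 0.3174, 0.0921]
eef_rot: [0.0, 0.661, 0.75, -0.0]
wrist_force: [-1.3, -1.0, -2.0]
width: 0.0078
turn deg [-0.02  0.03  5.83] shift mm [-341.4  -37.8   -2.7] | pos [0.4245 0.3174 0.0921] F [-1.3 -1.  -2. ] w 0.0078 t 7.65
```

View pics/g_wrist.png

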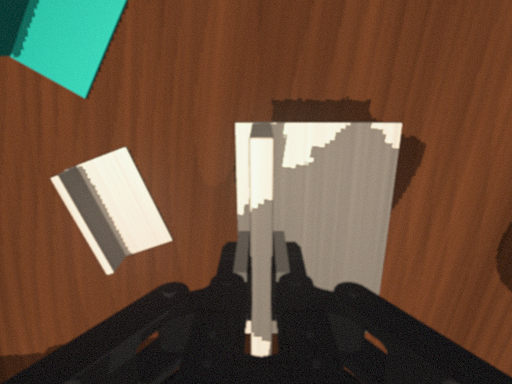

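View pics/g_side.png

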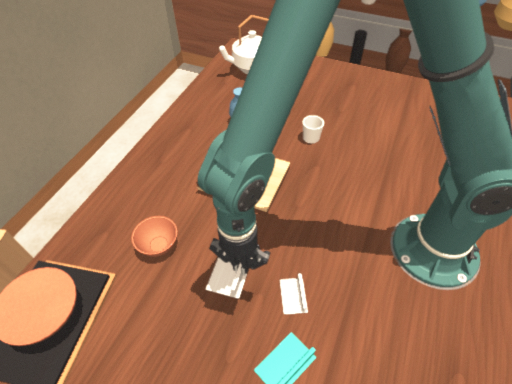

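The rail is held level, with its rib along the jaws (col ~261, rows 123–355). I'll carry it to above the open deck.

```bash
python3 -c "
from h import *
d=cam('wrist');s=arm.observe();p=np.array(s['ee_pos']);R=rot(s)
def f(L,z):
    X=pix2plane(d,L,p[2]+.0174+z);print(((X-p)@R*1e3).round(1).tolist())
f([(235,123),(402,123),(380,293)],.004);f([(261.5,138),(261.5,355)],.041)
goal(.475,-.026,.06,91.4)"
python3 -m creep '[0,0,1,-15,0,0,1, 0,0,1.5,-40,0,0,1, 0,0,2,-70,0,0,1, 0,0,3,-100,5,0,1, 0,0,4,-130,5,0,1, 0,0,5,-160,6,0,1, 0,0,5.8,-190,7,0,1, 0,0,5.8,-220,7,0,1, 0,0,5.8,-250,7,0,1, 0,0,5.8,-275,7,0,1]'; python3 -c "
from h import *
goal(.475,-.026,.06,91.4)"
```

```text
[[60.1, -11.9, -21.5], [60.2, 64.8, -21.6], [-32.4, 65.2, -21.5]]
[[60.1, 0.2, -58.5], [-37.6, 0.2, -58.4]]
turn deg [-0.11  0.08  5.85] shift mm [-346.9    7.3   31.7] | pos [0.424  0.3173 0.0912] F [-0.2  0.3 -2. ] w 0.0078 t 7.8
time: 8.63
ee_pos: [0.4652, 0.0422, 0.0916]
eef_rot: [-0.0, 0.699, 0.715, -0.002]
wrist_force: [0.0, 0.3, -1.5]
width: 0.0079
turn deg [-0.14  0.11 -0.12] shift mm [-68.4   8.4  31.7] | pos [0.4652 0.0422 0.0916] F [ 0.   0.3 -1.5] w 0.0079 t 8.63
```

The rail sits in the tool frame exactly as expected: edges at +65 and −12 mm, far end at +60 mm. Next I'll finish the move and go down to underside z ≈ 0.08, then look at the mouth.

```bash
python3 -m creep '[0,0,0,-25,3,0,1, 0,0,0,-48,6,0,1, 0,0,0,-60,8,8,1, 0,0,0,-68,8,16,1, 0,0,0,-68,8,24,1, 0,0,0,-68,8,30,1, 0,0,0,-68,8,30,1, 0,0,0,-68,8,30,1]';  python3 - <<'E'
from h import *
goal(.475,-.026,.06,91.4)
for n in('wrist','side','top'):
    d=cam(n);cv2.imwrite(f'pics/i_{n}.png',d['color'][:,:,::-1]);np.savez(f'i_{n}.npz',**{k:d[k] for k in('R','t','camera_matrix','k1')})
    if n=='side': crop(d,'i_side2.png',180,130,130,110,6)
    if n=='top': crop(d,'i_top2.png',230,120,100,110,6)
E
```

```text
time: 9.3
ee_pos: [0.4755, -0.0198, 0.0617]
eef_rot: [-0.001, 0.697, 0.717, -0.0]
wrist_force: [1.3, 0.9, -1.5]
width: 0.0081
turn deg [-0.08 -0.05  0.23] shift mm [-6.2 -0.6  1.7] | pos [ 0.4755 -0.0198  0.0617] F [ 1.3  0.9 -1.5] w 0.0081 t 9.3
```

View pics/i_wrist.png

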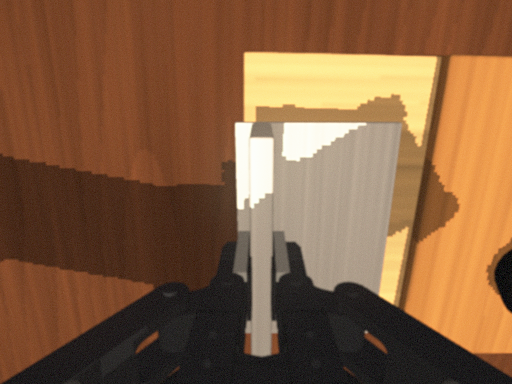

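View pics/i_side2.png

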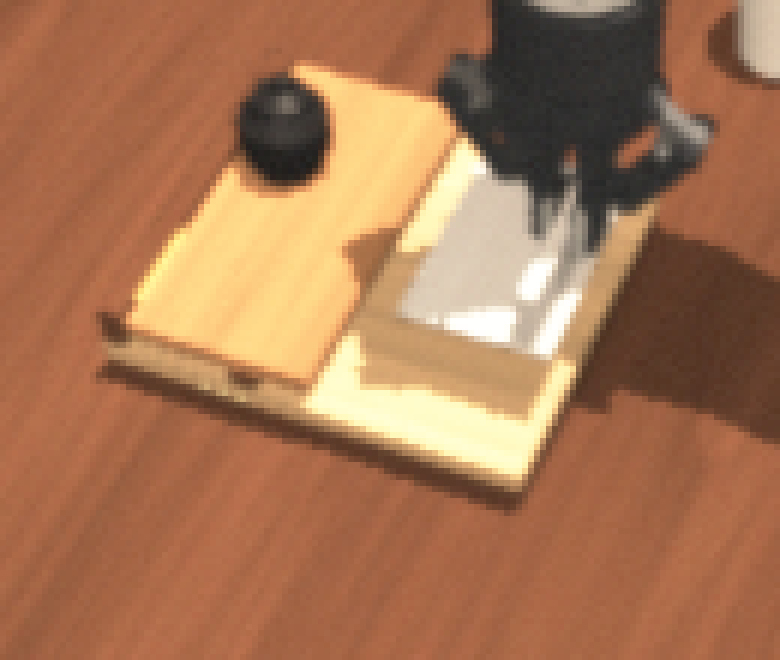

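View pics/i_top2.png

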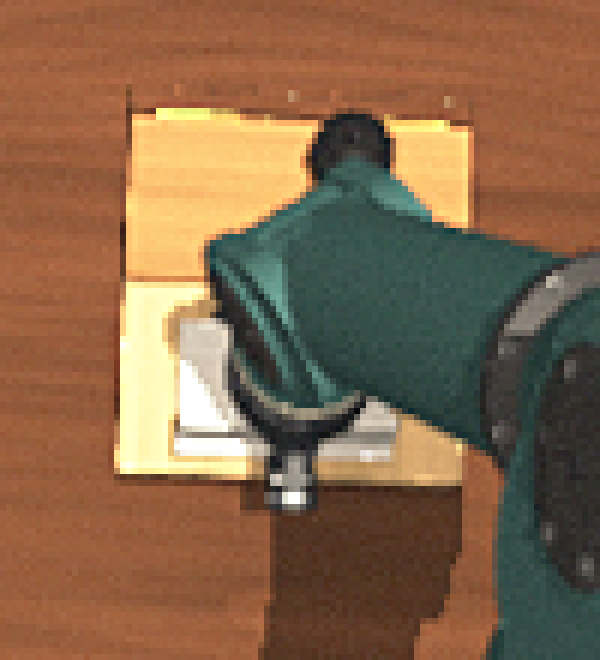

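```bash
python3 - <<'E'
import cv2
im=cv2.imread('pics/i_wrist.png');cv2.imwrite('pics/i3.png',cv2.resize(im[40:110,230:460],None,fx=3.4,fy=3.4,interpolation=cv2.INTER_CUBIC))
cv2.imwrite('pics/i4.png',cv2.resize(im[200:320,370:450],None,fx=5,fy=5,interpolation=cv2.INTER_CUBIC))
E
```

```text
(no output)
```

View pics/i3.png

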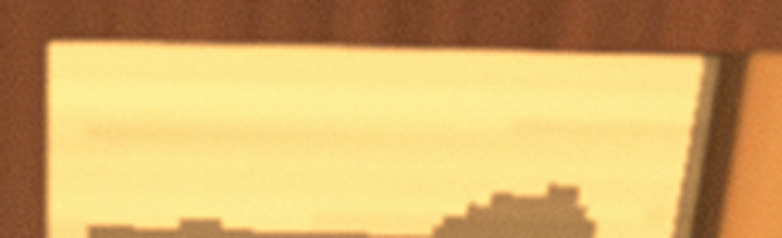

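View pics/i4.png

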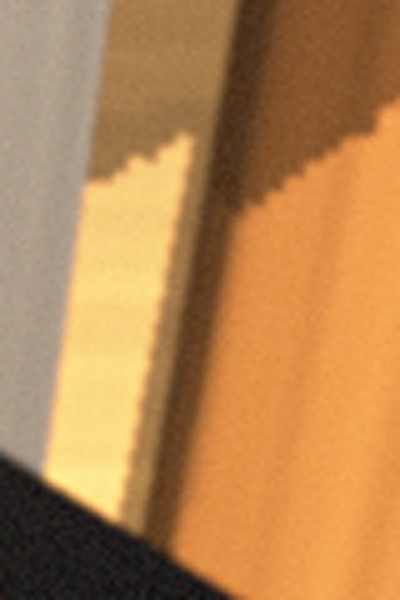

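```bash
python3 - <<'E'
from h import *
d=dict(np.load('i_wrist.npz'));d['k1']=float(d['k1'])
u=pix2plane(d,[(449.2,54.2),(417.1,241.5),(404.5,311.5)],.052);l=pix2plane(d,[(441.3,55.7),(398.9,307.5)],.040)
c=pix2plane(d,[(243,51.6),(436,55.5)],.030)
for n,X in(('upper',u),('lower',l)):
    v=X[0]-X[-1];print(n,X.round(4).tolist(),'yaw',(np.degrees(np.arctan2(v[1],v[0]))-90).round(2))
print('deck',c.round(4).tolist(),'yaw',np.degrees(np.arctan2(*(c[1]-c[0])[[1,0]])).round(2))
for yaw in(1,1.5,2):
    a=np.radians(yaw);ex=np.array([np.cos(a),np.sin(a)]);ey=np.array([-ex[1],ex[0]])
    print(yaw,'mouth from upper',(u[0,:2]-.1*ey).round(4),'from deck',(c[0,:2]+.11*ex-.1*ey).round(4))
E
```

```text
upper [[0.5711, 0.0749, 0.052], [0.5729, -0.0344, 0.052], [0.574, -0.0873, 0.052]] yaw 1.03
lower [[0.5731, 0.0748, 0.04], [0.5759, -0.0936, 0.04]] yaw 0.94
deck [[0.4622, 0.0739, 0.03], [0.5751, 0.0754, 0.03]] yaw 0.78
1 mouth from upper [ 0.5728 -0.0251] from deck [ 0.5739 -0.0242]
1.5 mouth from upper [ 0.5737 -0.0251] from deck [ 0.5747 -0.0232]
2 mouth from upper [ 0.5745 -0.0251] from deck [ 0.5756 -0.0222]
```

```bash
python3 -c "
from h import *
goal(.490,-.0264,.018,91.1)"
```

```text
turn deg [ 0.03 -0.03  0.47] shift mm [-6.3 13.5 44.5] | pos [ 0.4763 -0.0205  0.0625] F [-0.4  0.5 -1.6] w 0.0077 t 9.45
```

```bash
python3 -m creep '[0,0,0.4,-3,6,6,1, 0,0,0.4,-6,13,14,1, 0,0,0.4,-6,13.5,22,1, 0,0,0.4,-6,13.5,30,1, 0,0,0.4,-6,13.5,36,1, 0,0,0.4,-6,13.5,40,1, 0,0,0.4,-6,13.5,43,1, 0,0,0.4,-6,13.5,44,1, 0,0,0.4,-6,13.5,44,1, 0,0,0.4,-6,13.5,44,1]'; python3 -c "
from h import *
goal(.490,-.0264,.013,91.1)"
```

```text
time: 10.28
ee_pos: [0.4898, -0.0273, 0.0184]
eef_rot: [0.0, 0.701, 0.714, 0.0]
wrist_force: [0.1, -0.1, -0.8]
width: 0.0078
turn deg [ 0.02 -0.   -0.05] shift mm [0.9 0.2 5.4] | pos [ 0.4898 -0.0273  0.0184] F [ 0.1 -0.1 -0.8] w 0.0078 t 10.28
```

```bash
python3 -m creep '[0,0,0,0,0,1,1, 0,0,0,0,0,2,1, 0,0,0,0,0,3,1, 0,0,0,0,0,3.5,1, 0,0,0,0,0,3.5,1, 0,0,0,0,0,3.5,1]'; python3 -m creep '[0,0,0,0,0,0.7,1, 0,0,0,0,0,0.7,1, 0,0,0,0,0,0.7,1]';python3 -m creep '[0,0,0,0,0,0.7,1, 0,0,0,0,0,0.7,1, 0,0,0,0,0,0.7,1]';python3 -m creep '[0,0,0,0,0,0.7,1, 0,0,0,0,0,0.7,1, 0,0,0,0,0,0.7,1]'
```

```text
time: 10.78
ee_pos: [0.4897, -0.0274, 0.0148]
eef_rot: [-0.0, 0.701, 0.714, -0.0]
wrist_force: [-0.3, -0.2, -1.8]
width: 0.008
time: 11.03
ee_pos: [0.4897, -0.0274, 0.0141]
eef_rot: [-0.0, 0.701, 0.714, -0.0]
wrist_force: [0.3, -0.2, -2.3]
width: 0.008
time: 11.28
ee_pos: [0.4896, -0.0274, 0.0133]
eef_rot: [-0.0, 0.701, 0.714, -0.0]
wrist_force: [-0.8, -0.4, -2.0]
width: 0.008
time: 11.53
ee_pos: [0.4897, -0.0273, 0.0127]
eef_rot: [-0.0, 0.701, 0.714, -0.0]
wrist_force: [-0.2, 0.1, -1.6]
width: 0.0076
```

```bash
for i in 1 2 3; do python3 -m creep '[0,0,0,0,0,0.5,1, 0,0,0,0,0,0.5,1, 0,0,0,0,0,0.5,1]' | grep -E 'ee_pos|wrist'; done
```

```text
ee_pos: [0.4897, -0.0274, 0.0125]
wrist_force: [-1.9, 0.2, 4.4]
ee_pos: [0.4897, -0.0274, 0.0125]
wrist_force: [-2.5, -0.7, 11.7]
ee_pos: [0.4897, -0.0274, 0.0125]
wrist_force: [-3.4, 0.2, 16.6]
```

Contact came at z = 0.0125, exactly where predicted. I'll raise 3 mm (about 2 mm off the deck), check the side view, and then slide in.

```bash
python3 -m creep '[0,0,0,0,0,-2,1, 0,0,0,0,0,-3.3,1, 0,0,0,1,5,-3.3,1, 0,0,0,1,10,-3.3,1, 0,0,0,1,10,-3.3,1, 0,0,0,1,10,-3.3,1]'; python3 - <<'E'
from h import *
goal(.5335,-.0256,.0145,91.1)
d=cam('side');crop(d,'j_side.png',180,130,130,110,6)
d=cam('wrist');cv2.imwrite('pics/j_wrist.png',d['color'][:,:,::-1])
E
```

```text
time: 12.78
ee_pos: [0.5005, -0.026, 0.0142]
eef_rot: [0.0, 0.701, 0.713, 0.0]
wrist_force: [0.4, 0.2, -2.5]
width: 0.0078
turn deg [ 0.02 -0.02 -0.07] shift mm [-0.2 33.  -0.3] | pos [ 0.5005 -0.026   0.0142] F [ 0.4  0.2 -2.5] w 0.0078 t 12.78
```

View pics/j_side.png

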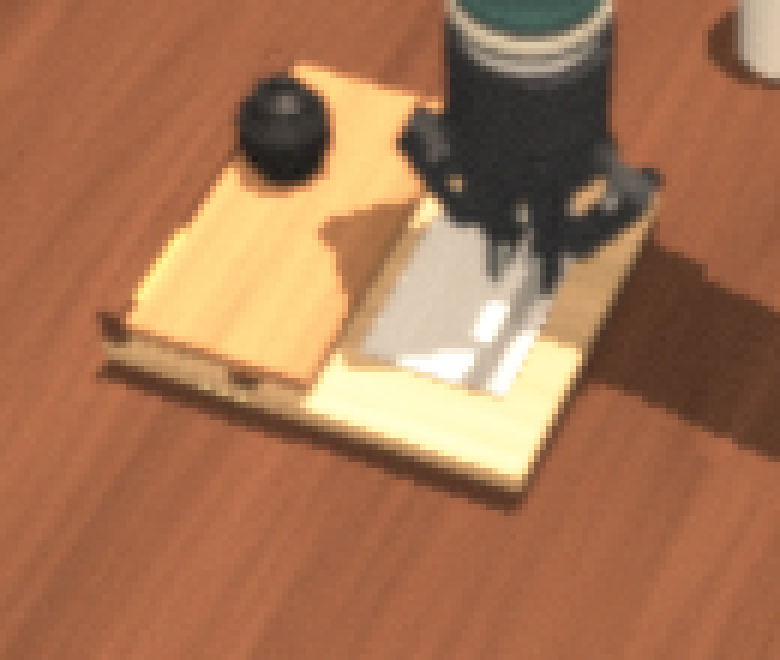

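View pics/j_wrist.png

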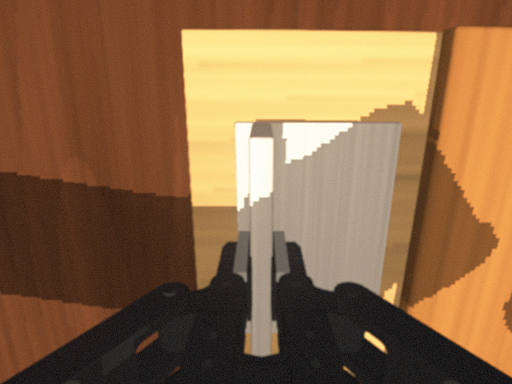

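The front edge of the tongue (column 401) is still clear of the lapped board's lower edge (about column 428), and the two are parallel. I'll re-measure the edge from here.

```bash
python3 - <<'E'
from h import *
im=cv2.imread('pics/j_wrist.png');cv2.imwrite('pics/j3.png',cv2.resize(im[20:150,380:460],None,fx=4.5,fy=4.5,interpolation=cv2.INTER_CUBIC))
d=cam('wrist')
a=np.radians(1.1);ex=np.array([np.cos(a),np.sin(a)]);ey=np.array([-ex[1],ex[0]]);m=np.array([.5735,-.0248])
for z in(.04,.052): print(z,proj(d,[[*(m+k*ey),z] for k in(.1,.05,.035,0)]).round(1).tolist())
E
```

```text
0.04 [[440.4, 28.0], [423.1, 146.9], [418.4, 178.2], [408.2, 244.4]]
0.052 [[456.5, 24.0], [436.2, 152.9], [430.7, 186.5], [418.8, 256.9]]
```

View pics/j3.png

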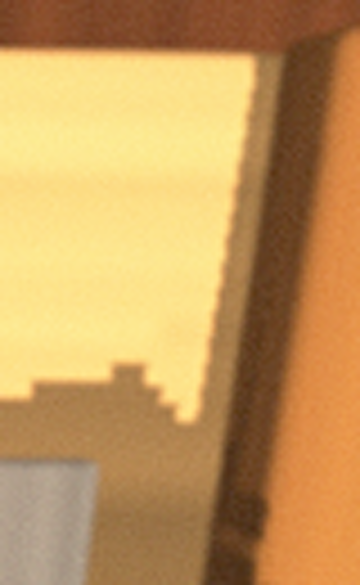

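```bash
python3 -m creep '[0,0,0,0,4,0,1, 0,0,0,0,8,0,1, 0,0,0,0,12,0,1, 0,0,0,0,16,0,1, 0,0,0,0,16,0,1]'; python3 -m creep '[0,0,0,-0.5,5,0,1, 0,0,0,-0.5,10,0,1, 0,0,0,-0.5,14,0,1, 0,0,0,-0.5,18,0,1, 0,0,0,-0.5,18,0,1, 0,0,0,-0.5,18,0,1]';python3 - <<'E'
from h import *
goal(.5345,-.0264,.0125,91.1)
d=cam('side');crop(d,'k_side.png',180,130,130,110,6)
d=cam('wrist');cv2.imwrite('pics/k_wrist.png',d['color'][:,:,::-1])
E
```

```text
time: 13.35
ee_pos: [0.5175, -0.0257, 0.0146]
eef_rot: [0.0, 0.701, 0.713, 0.001]
wrist_force: [-0.1, 1.1, -2.2]
width: 0.0078
time: 13.85
ee_pos: [0.534, -0.0261, 0.0145]
eef_rot: [0.0, 0.701, 0.713, 0.0]
wrist_force: [-0.4, -0.6, -2.4]
width: 0.008
turn deg [ 0.01 -0.   -0.06] shift mm [-0.4  0.5  2. ] | pos [ 0.534  -0.0261  0.0145] F [-0.4 -0.6 -2.4] w 0.008 t 13.85
```

View pics/k_side.png

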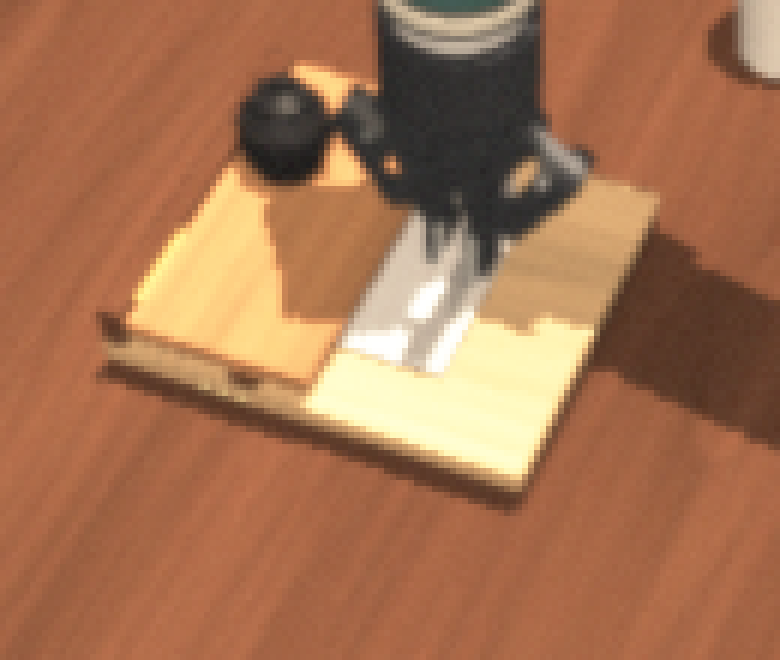

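View pics/k_wrist.png

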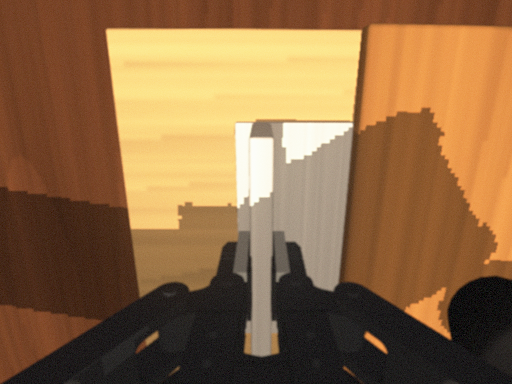

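The tongue is in under the board with no contact force, and the board and jar look unchanged. From the visible part of the tongue I estimate about 24 mm of insertion. I'll go 1.5 mm further and then press down gently.

```bash
python3 -m creep '[0,0,0,0,1.5,0,1, 0,0,0,0,1.5,1,1, 0,0,0,0,1.5,1.6,1, 0,0,0,0,1.5,2,1, 0,0,0,0,1.5,2,1, 0,0,0,0,1.5,2,1]'; for i in 1 2; do python3 -m creep '[0,0,0,0,0,0.5,1, 0,0,0,0,0,0.5,1, 0,0,0,0,0,0.5,1]' | grep -E 'ee_pos|wrist'; done
```

```text
time: 14.45
ee_pos: [0.5351, -0.0261, 0.0126]
eef_rot: [0.0, 0.701, 0.714, -0.0]
wrist_force: [-0.2, -0.1, 0.5]
width: 0.0081
ee_pos: [0.5351, -0.026, 0.0126]
wrist_force: [-2.2, 0.4, 5.3]
ee_pos: [0.5352, -0.0261, 0.0126]
wrist_force: [-2.2, 0.1, 10.2]
```

```bash
python3 -m creep '[0,0,0,0,0,0.3,1, 0,0,0,0,0,0.3,1, 0,0,0,0,0,0.3,1, 0,0,0,0,0,0.3,1, 0,0,0,0,0,0.3,1, 0,0,0,0,0,0.3,1]'; python3 - <<'E'
from h import *
goal(.535,-.026,.0125,91.1)
for n in('side','wrist','top'):
    d=cam(n)
    if n=='side': crop(d,'l_side.png',180,70,150,190,3)
    else: cv2.imwrite(f'pics/l_{n}.png',d['color'][:,:,::-1])
    s=arm.observe();print(s['time'],np.round(s['wrist_force'],1),np.round(s['moment'],2),s['width'])
E
```

```text
time: 15.45
ee_pos: [0.5351, -0.0261, 0.0126]
eef_rot: [0.001, 0.701, 0.714, -0.0]
wrist_force: [-3.6, -0.5, 12.5]
width: 0.008
turn deg [ 0.02  0.07 -0.05] shift mm [ 0.1 -0.1  0.1] | pos [ 0.5351 -0.0261  0.0126] F [-3.6 -0.5 12.5] w 0.008 t 15.45
15.5 [-4.   0.5 12.2] [0.   0.71 0.01] 0.007699739734718397
15.55 [-2.1  0.5 12.9] [-0.01  0.73 -0.02] 0.007703506771115767
15.6 [-3.4 -0.3 12.7] [-0.    0.72 -0.03] 0.007900564542957275
```

View pics/l_side.png

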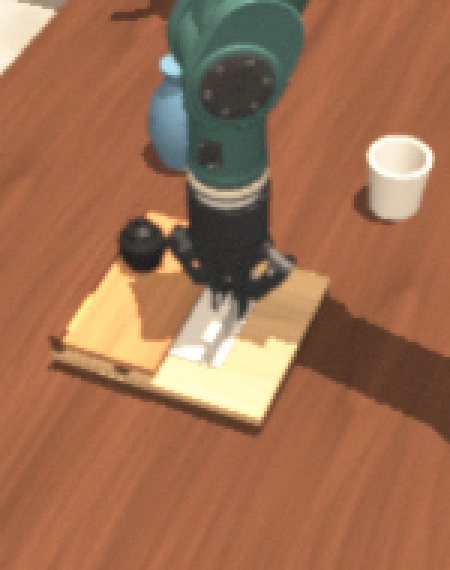

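View pics/l_wrist.png

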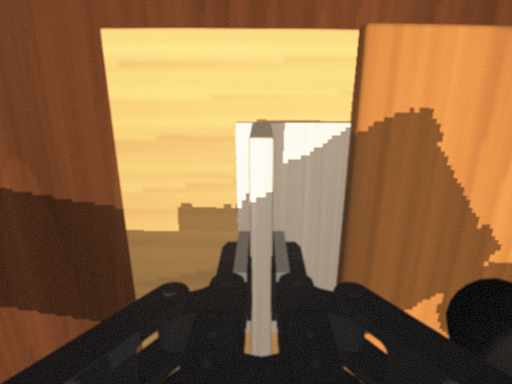

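View pics/l_top.png

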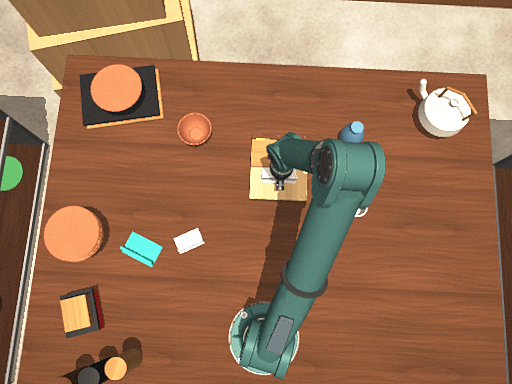

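Everything agrees. Insertion is about 24.5 mm from the visible tongue and about 26 mm from coordinates. The push is steady at about 14–15 N, and the jar, cup and pots haven't moved. Handing in.

```bash
python3 -c "
from h import *
print(arm.hand_in());goal(.535,-.026,.0125,91.1)"
```

```text
the job is handed in; nothing more can be done
None
the job is handed in; nothing more can be done
```

I gripped the rail by its rib, slid its tongue under the lapped board and handed the job in at about 15.6 s. The fingers are still holding it and pressing it flat on the deck. The hand-in gave no verdict, so the results below are from my last checks before it.

**Last checks:**
- **Insertion:** about 24.5 mm judged from how much of the tongue is still visible, and about 26 mm from coordinates. The two differ by about 1.5 mm, but both are over the 20 mm needed and short of the 30 mm stop.
- **Alignment:** centred within about 2 mm and square within about 0.5°.
- **Push:** wrist reading about 12.5 N upward, which is about 14.5 N on the deck once the rail's weight is added. It held steady over the last readings.
- **Surroundings:** the pictures show the board down and the jar, bowl, vase and cup where they were. The arm hid part of the cup and vase in the last top view, but the side view shows both standing.

**What went wrong:** the first grasp closed on nothing above the rib. The real fingertips are about 33 mm short of the reported tool point; the wrist and side views both showed this. I went 30 mm lower and gripped again, and the rail then met the deck at the height I had predicted. The gripper reads about 8 mm on the 9 mm rib, a small disagreement I did not chase further.

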